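# Bleed the quench-water filter and show its strainer to the inspection camera

## Task

On the filter rig, set the lever of the bleed valve to half open (45 degrees, at the middle mark) while the strainer is still seated; then draw the strainer - the insert with the tall round grip, not the low hexagonal plug - straight up out of its pot. Present it to the inspection camera in the air: mesh end facing the lens squarely and centred on it, its foot 80 mm in front of the glass, without knocking the camera, and finish holding it there still in the gripper. Leave the valve half open, the plug in its pot and everything else where it stands.

Things in the scene. Friction and masses are not known exactly. Their poses are not given: they have to be found in the camera images.
- valve_lever (a joint): bleed valve at the +y end of the rig: steel lever turning about a vertical axis; stays where left (friction 0.12 N m). 0 = closed, lever square across the pipe, pointing to the robot's side; grows, clockwise from above, to 1.57 = open, lever along the pipe, pointing away from the pots. Half open = 0.785. A disc under it has three marks: closed, half, open
- valve_axis (a point): point on the valve's vertical turning axis at mid-height of the lever, 95 mm above the table; its x, y and z axes are those of the rig (y runs along the pipe and the row of pots, from the pots to the valve, z is up)
- lever_grip (a point): centre of the black rubber grip of the lever, 85 mm from the valve's axis; the lever there is 12 mm wide and 14 mm high and ends 25 mm farther out; free space of 75 mm below it
- strainer_grip (a point): centre of the strainer's grip, an upright ribbed brass cylinder 26 mm across, 42 mm tall, on a flange 48 mm across, 6 mm thick; below hangs the steel mesh tube, 31 mm across, 60 mm long, in the pot. z: from foot to grip (up when seated). This point: 87 mm above the foot, 21 mm above the flange's top. About 160 g, lies loose in the pot: lift straight up 65 mm or more to clear it
- strainer_foot (a point): centre of the flat bottom end of the strainer's mesh tube (31 mm across); z runs from here to the grip
- plug_center (a point): centre of the blind plug in the other pot: brass, same 48 mm flange, but with a low hexagonal head only 12 mm tall and 36 mm across; to be left in place. Strainer and plug sit in the two pots in either order
- pot_a (a point): centre of the rim of the pot farther from the valve: upright aluminium tube, 47 mm outside, 37 mm bore, rim 90 mm above the table, the flange rests on it. 200 mm from the valve's axis
- pot_b (a point): centre of the rim of the pot next to the valve, same pot, 100 mm from the valve's axis
- cam_head: inspection camera: 36 mm black lens barrel in front of a grey 46 mm cube, on a fixed stand 130 mm tall. Origin at the centre of the lens's front face; its z axis is the viewing direction, out of the lens, up and towards the robot's side, about 34 degrees from vertical
- cup: white cup, 84 mm across, 62 mm tall; bystander, leave alone
- jar: amber glass jar with black cap, 68 mm across, 95 mm tall; bystander, leave alone
- mug: white mug, 80 mm across, 90 mm tall; bystander, leave alone
- screwdriver: screwdriver lying flat, 190 mm long; bystander, leave alone
- spoon: tasting spoon lying flat, 170 mm long; bystander, leave alone
- oring: black rubber sealing ring lying flat, 48 mm across, 6 mm thick; bystander, leave alone
- bowl: white bowl, 110 mm across, 60 mm tall; bystander, leave alone
Things that resemble listed ones, but are neither listed nor needed, are in the scene too. What is shaped like the part that bears strainer_grip but purple or red is not meant.

How it is judged:
By the outcome, as a careful person would: the job done as asked, in the order asked, and still so for the second after the job is handed in, while the arm keeps its last pose, push and grip.
It also fails if it takes over 42 s, if anything falls off the work surface, if the arm or the gripper's body presses on something with over 40 N, if the wrist force passes 120 N, or if a joint passes its speed limit or range.

## Robot

A 6-joint arm with a two-finger parallel gripper is mounted at the origin on the work surface. World frame = base frame: x ahead of the robot, y to its left, z up, the work surface at z = 0. Lengths are in mm, angles in rad, forces in N, time in s.
With the tool pointing down it reaches from about 350 to 775 mm from the base axis. Payload 7.3 kg.
Tool frame: the origin (TCP) lies at the very end of the fingers, on their centre line; the grasp point (between the pads) lies 19 mm behind it (bot.grasp_offset is the distance from the TCP to the grasp point, in mm); z points along the fingers, y is the direction in which the jaws open and shut (so a half turn about z gives the same grasp; the last joint's range is limited). The gripper opens to 92 mm and grips with 3 to 60 N. Pads are 19 mm wide; open, the fingers measure 130 mm over their backs; the gripper's body (75 mm by 190 mm) begins 47 mm behind the grasp point.
Start: joints at [-1.254, 0.342, 1.524, -0, 1.275, -0.146], TCP at [234.413, -469.782, 226.741] pointing down, gripper open.
Joint ranges: [-2.53, 2.53], [-0.77, 2.02], [0.04, 2.7], [-1, 4.14], [0.28, 2.66], [-3.11, 3.11]. Speed limits (rad/s): [2.57, 2.57, 3.14, 3.14, 3.14, 3.14].

## Interface

Orientations are given as [roll, pitch, yaw] about the fixed x, y, z axes, in that order (R = Rz(yaw) Ry(pitch) Rx(roll)).
In Python, from plant import bot gives the robot as it stands.
- The arm moves only by the tool servo_tool, never from a script. Its arguments are lists of equal length, an entry for each row: "angular": the turn, a rotation vector about the world's x, y, z in degrees, a list of three; "slide": the shift along the world's x, y, z in mm, a list of three; "grip": the opening, from -1 (shut) to 1 (fully open), so that 0 is half open. In form: {"angular": [[ax, ay, az], ...], "slide": [[dx, dy, dz], ...], "grip": [grip, ...]}. A call has 1 to 10 rows; each row is the pose to reach, as a shift and turn from the pose commanded when the call began; what a row does not reach only later rows make up. A row lasts 1/12 s, in which the tool goes at most 41.7 mm and 7.16 degrees, less where a joint would pass 70% of its speed; a pose out of reach is approached as far as the arm can. A call with a gripper value outside its range is refused whole. The fingers move at their own pace and stop on an object; the grip force is fixed at half the most. Time passes only in rows, so rows that repeat a pose let the fingers close. It gives the time, the measured TCP pose, the force and the opening at its end, in the units of the state.
- bot.get_obs(): the state, without advancing time (a new reading comes with each control period).
- bot.capture(name): name is "scene" or "side" or "wrist"; returns a dict with "img" (400x640x3 uint8, blue, green, red), "range_z" (400x640 float32, mm along the optical axis (not along the pixel's ray), 0 where there is no reading), "fov_y" (degrees; the focal length in pixels is half the picture's height over the tangent of half this angle, whatever the lens; pixels are square), "cx", "cy" (the principal point, pixels), "R" (3x3) and "t" (3): a world point X has camera coordinates R X + t; the wrist camera has in their place "T_tool_cam" (4x4, takes a point from camera to tool coordinates, whose origin is the TCP and whose axes are the flange's). Camera axes: x right, y down, z forward; pixel columns grow to the right and rows downward; lengths in mm; the calibration is good to about 2 mm. The wrist camera is an equidistant fisheye: a pixel r from the principal point sees the ray r / f radians off the axis. A picture is of the moment at which its call begins: read the wrist's pose just before it.
- bot.close_job(): hands the job in, once; it reports no verdict.
The state is a dict: "time": time; "joint_positions": joint angles; "dq": joint speeds; "tau": joint torques, N m; "tool_pos": TCP position; "tcp_rot": TCP orientation; "contact_force": force on the tool from outside, world axes, zero at the start; "moment": the same for the moment, N m; "grip_width": finger opening in mm.
Only numpy, scipy, OpenCV 4.12 (cv2) and the standard library are available. Lean on these libraries where they do the work, as an engineer would, in place of code of your own. Each camera call takes 0.05 s, during which the arm holds its last target.

## Working session

There is one attempt and no reset: what is moved stays moved. The work goes in short steps, Python scripts to look and compute and a tool call to move; the robot and the scene stay as the last step left them, time stands still between calls to the robot, and variables do not carry over. Pictures are saved under pics/ and viewed, and the job is handed in when it is done.

Besides the shell and the picture viewer there is one more tool, called after "Call:" by a JSON object that holds its "name" and its "arguments". servo_tool: Moves the arm, as the interface text tells. Its arguments: {"type":"object","properties":{"angular":{"type":"array","items":{"type":"array","items":{"type":"number"}}},"slide":{"type":"array","items":{"type":"array","items":{"type":"number"}}},"grip":{"type":"array","items":{"type":"number"}}},"required":["angular","slide","grip"]}

```bash
ls; mkdir -p pics
python3 - <<'E'
from plant import bot
import cv2,numpy as np
print(bot.get_obs()); print(bot.grasp_offset)
for n in ["scene","side","wrist"]:
    c=bot.capture(n); cv2.imwrite(f"pics/{n}0.png",c["img"]); np.savez(f"{n}0.npz",**c)
    print(n,{k:v for k,v in c.items() if k not in("img","range_z")})
E
```

```text
pics
{'time': 0.0, 'joint_positions': array([-1.25401617e+00,  3.42716577e-01,  1.52504826e+00,  1.54203890e-05,
        1.27538395e+00, -1.46015238e-01]), 'dq': array([-0.00064221, -0.00196611,  0.00017676,  0.00066416,  0.00191926,
       -0.00020155]), 'tau': array([ 1.97278525e-03, -4.31242919e+01, -2.44212663e+01,  7.19079142e-02,
        5.60267537e-02, -1.26455443e-04]), 'tool_pos': array([ 234.27260839, -469.36527714,  226.03724764]), 'tcp_rot': array([-3.14005523e+00, -2.41001024e-04,  4.62790711e-01]), 'contact_force': array([-0.00379412,  0.07183021, -0.14274503]), 'moment': array([ 0.04527602,  0.00375229, -0.0214149 ]), 'grip_width': 91.60094165140111}
18.8
scene {'fov_y': 45.028028546311546, 'cx': 325.7380841267736, 'cy': 201.55483446730423, 'R': array([[-0.79635359,  0.60474893, -0.00998416],
       [ 0.49169026,  0.63768466, -0.59295781],
       [-0.35222386, -0.4771132 , -0.80517163]]), 't': array([ 460.53659217, -214.78889833, 1645.77797395])}
side {'fov_y': 43.331134935808706, 'cx': 316.9865668325907, 'cy': 200.45430437727927, 'R': array([[-0.83355508, -0.55206727,  0.02019048],
       [-0.40537868,  0.58642596, -0.70126508],
       [ 0.37530528, -0.59272786, -0.71261464]]), 't': array([ 470.00446999,  329.29189236, 1189.47358885])}
wrist {'fov_y': 65.70646984690485, 'cx': 316.44641231661586, 'cy': 196.65848423775884, 'T_tool_cam': array([[ 2.71989628e-04, -9.50276319e-01, -3.11407842e-01,
         8.37665447e+01],
       [ 9.99999924e-01,  3.45753533e-04, -1.81664619e-04,
        -1.29014571e+00],
       [ 2.80301947e-04, -3.11407769e-01,  9.50276340e-01,
        -1.56930081e+02],
       [ 0.00000000e+00,  0.00000000e+00,  0.00000000e+00,
         1.00000000e+00]])}
```

View pics/scene0.png

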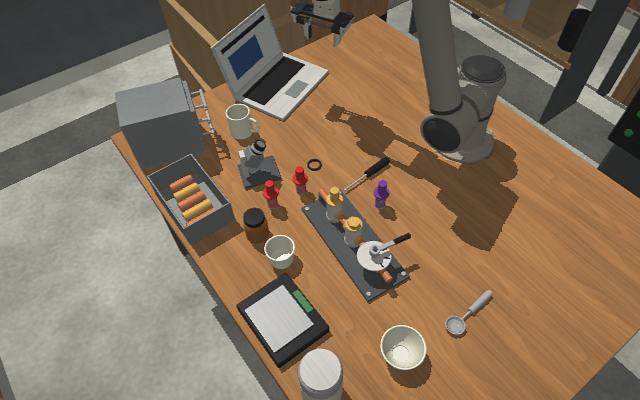

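View pics/side0.png

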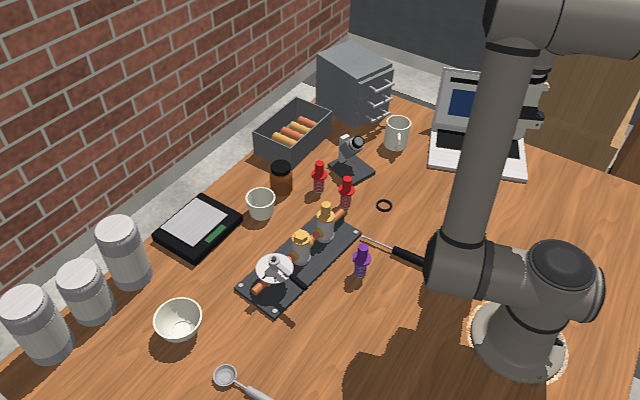

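View pics/wrist0.png

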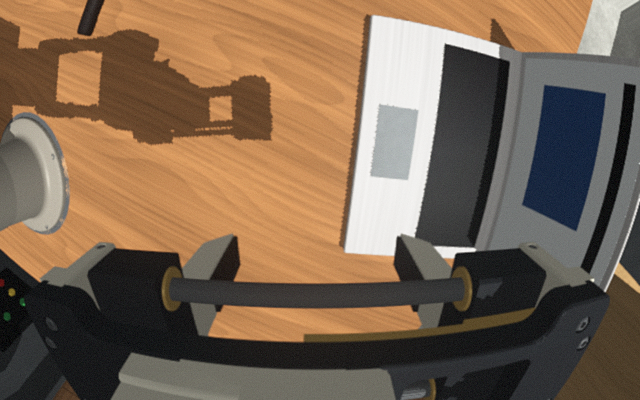

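The strainer (brass tall grip) is in pot_a at about (335,197) in the scene view. The plug is at (353,228), the valve disc at (375,257) with its lever end near (407,238), and the inspection camera at about (258,160). Next I'll zoom in and measure.

```bash
cat > h.py <<'E'
import numpy as np,cv2
from scipy.spatial.transform import Rotation as Ro
def load(n): return dict(np.load(n,allow_pickle=True))
def foc(c): return 200/np.tan(np.radians(float(c['fov_y']))/2)
def cloud(c):
    f=foc(c); v,u=np.mgrid[0:400,0:640]; z=c['range_z'].astype(float)
    P=np.stack([(u-c['cx'])/f*z,(v-c['cy'])/f*z,z],-1)
    return (P-c['t'])@c['R']
def proj(c,X):
    p=c['R']@np.asarray(X,float)+c['t']; f=foc(c); return np.array([f*p[0]/p[2]+c['cx'],f*p[1]/p[2]+c['cy']])
def ray(c,u,v):
    f=foc(c); d=np.array([(u-c['cx'])/f,(v-c['cy'])/f,1]); return -c['R'].T@c['t'], c['R'].T@d
def onz(c,u,v,z):
    o,d=ray(c,u,v); return o+d*(z-o[2])/d[2]
def tri(c1,p1,c2,p2):
    o1,d1=ray(c1,*p1);o2,d2=ray(c2,*p2)
    d1/=np.linalg.norm(d1);d2/=np.linalg.norm(d2)
    A=np.stack([d1,-d2],1);s=np.linalg.lstsq(A,o2-o1,rcond=None)[0]
    a=o1+s[0]*d1;b=o2+s[1]*d2
    return (a+b)/2,np.linalg.norm(a-b)
E
python3 - <<'E'
from h import *
s=load('scene0.npz');d=load('side0.npz')
a=s['img'][125:315,220:430];cv2.imwrite('pics/sz.png',cv2.resize(a,None,fx=3.1,fy=3.1,interpolation=cv2.INTER_CUBIC))
a=d['img'][120:320,220:420];cv2.imwrite('pics/dz.png',cv2.resize(a,None,fx=3,fy=3,interpolation=cv2.INTER_CUBIC))
for c,n in((s,'scene'),(d,'side')):
    P=cloud(c); hsv=cv2.cvtColor(c['img'],cv2.COLOR_BGR2HSV)
    # table z check
    print(n,'table z',P[300,500] if n=='scene' else P[330,300])
    m=(hsv[...,0]>18)&(hsv[...,0]<32)&(hsv[...,1]>120)&(hsv[...,2]>90)&(P[...,2]>80)
    k,l,st,ce=cv2.connectedComponentsWithStats(m.astype(np.uint8))
    for i in range(1,k):
        if st[i,4]>15:
            Q=P[l==i]; print(ce[i].round(1),st[i,4],np.median(Q,0).round(0),Q[:,2].max().round(0))
E
```

```text
scene table z [353.70781407 477.22706866  -1.08264336]
[334.2 197.1] 200 [549.   2. 107.] 1202.0
[353.5 223.9] 192 [559. 100. 105.] 1202.0
side table z [437.21015657 264.37701025  -1.68291456]
[325.6 203.9] 40 [544.  -6. 137.] 142.0
[330.8 216.6] 29 [529.  -9.  96.] 100.0
[301.5 234.8] 113 [551.  93. 107.] 112.0
```

View pics/sz.png

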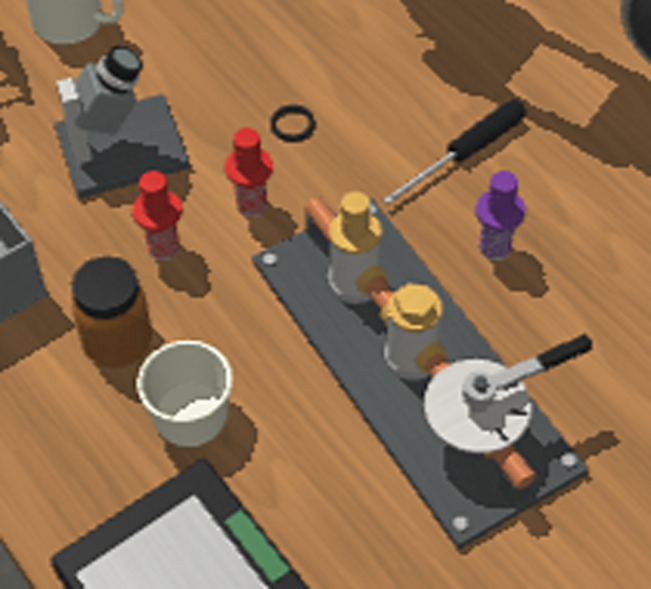

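View pics/dz.png

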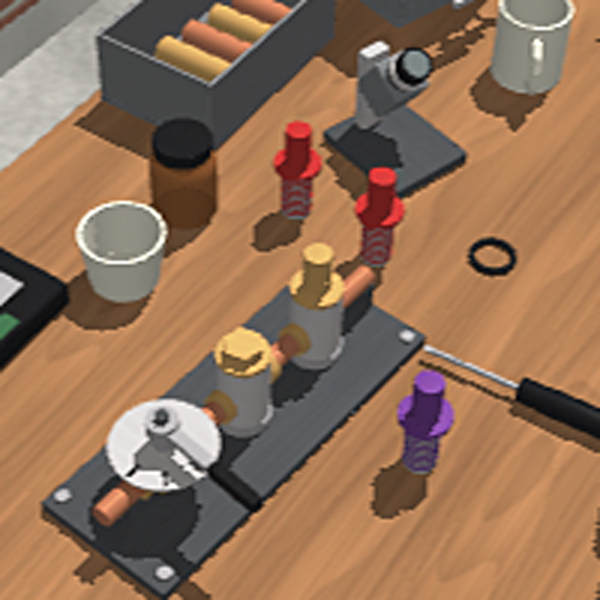

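Run:
```python
from h import *
s=load('scene0.npz');d=load('side0.npz')
def S(x,y): return (x/3.1+220,y/3.1+125)
def D(x,y): return (x/3+220,y/3+120)
for n,a,b,z in [('gripTop',S(354,203),D(317,252),138),('plugTop',S(416,303),D(244,346),108),('hub',S(481,380),D(162,415),None),('tip',S(586,345),D(255,502),95),('lens',S(124,63),D(413,66),None),('disc',S(478,406),D(164,445),80)]:
    print(n,*tri(s,a,d,b), None if z is None else (onz(s,*a,z).round(1),onz(d,*b,z).round(1)))
# disc: white
for c,n,box in((s,'scene',(350,230,400,275)),(d,'side',(250,245,300,290))):
    P=cloud(c);hsv=cv2.cvtColor(c['img'],cv2.COLOR_BGR2HSV)
    sl=np.zeros((400,640),bool);sl[box[1]:box[3],box[0]:box[2]]=1
    m=sl&(hsv[...,1]<30)&(hsv[...,2]>150)&(P[...,2]>60)
    print(n,m.sum(),np.median(P[m],0),np.percentile(P[m][:,2],[5,50,95]))
    # lever black grip
    m=(hsv[...,2]<70)&(P[...,2]>75)&(P[...,2]<125)&(abs(P[...,0]-510)<140)&(abs(P[...,1]-200)<80)
    k,l,st,ce=cv2.connectedComponentsWithStats(m.astype(np.uint8))
    for i in range(1,k):
        if st[i,4]>8: Q=P[l==i];print('blk',ce[i],st[i,4],np.median(Q,0).round(0),Q.min(0).round(0),Q.max(0).round(0))
    # cam head
    for (u,v) in [(260,145),(258,152),(256,160)] if n=='scene' else [(357,142),(352,147),(346,150)]:
        print((u,v),P[v,u].round(0),c['img'][v,u])
```

```text
gripTop [543.9224512   -4.49366811 137.38392684] 1.699360235636945 (array([544.6,  -3.1, 138. ]), array([543.7,  -5.1, 138. ]))
plugTop [552.06526292  95.04226806 102.6717167 ] 3.7078088302336667 (array([555.2,  99.7, 108. ]), array([549.6,  96.6, 108. ]))
hub [561.68338663 194.35700172 109.14770341] 0.6176797697229685 None
tip [458.76379112 215.16021953  94.66653854] 4.607021138825302 (array([459.9, 217.7,  95. ]), array([458.6, 212.7,  95. ]))
lens [ 610.80583697 -285.40521321  125.67206799] 0.35860252180207164 None
disc [562.19525147 194.83610279  68.3640077 ] 2.6696091525899592 (array([567.7, 200.8,  80. ]), array([556.6, 200. ,  80. ]))
scene 604 [572.54990193 195.05574421  71.65129063] [ 67.63300645  71.65129063 103.14910933]
blk [402.02531646 238.15189873] 79 [481. 213. 100.] [457. 204.  88.] [506. 221. 106.]
(260, 145) [ 611. -284.  129.] [120 124 114]
(258, 152) [1052.  644. 1202.] [112 116 116]
(256, 160) [ 639. -273.   89.] [73 75 72]
side 625 [562.91315016 198.68376585  70.97009724] [ 67.32729556  70.97009724 102.5549031 ]
blk [273.4 260. ] 10 [561. 197. 105.] [560. 191. 101.] [567. 200. 109.]
blk [296.94160584 281.43065693] 137 [481. 212. 100.] [456. 201.  88.] [521. 221. 107.]
(357, 142) [ 610. -280.  129.] [138 138 128]
(352, 147) [ 619. -268.  115.] [120 122 125]
(346, 150) [ 642. -275.   87.] [74 73 71]
```

Run:
```python
from h import *
s=load('scene0.npz');d=load('side0.npz')
def S(x,y): return (x/3.1+220,y/3.1+125)
def D(x,y): return (x/3+220,y/3+120)
for z in(8,12):
  for p in [(166,97),(188,160),(80,195)]: print('S',onz(s,*S(*p),z).round(0))
  for p in [(466,156),(394,198),(325,140)]: print('D',onz(d,*D(*p),z).round(0))
for c,n in((s,'s'),(d,'d')):
    P=cloud(c)
    m=(P[...,2]>70)&(P[...,2]<160)&(abs(P[...,0]-625)<60)&(abs(P[...,1]+280)<60)
    vs,us=np.where(m)
    print(n,m.sum())
    for v,u in list(zip(vs,us))[::6]: print(u,v,P[v,u].round(0),c['img'][v,u],end=';')
a=s['img'][130:190,230:290];cv2.imwrite('pics/cs.png',np.hstack([cv2.resize(a,None,fx=6.5,fy=6.5,interpolation=cv2.INTER_CUBIC),cv2.resize(d['img'][125:185,320:380],None,fx=6.5,fy=6.5,interpolation=cv2.INTER_CUBIC)]))
```

```text
S [ 554. -318.    8.]
S [ 584. -231.    8.]
S [ 696. -260.    8.]
D [ 556. -320.    8.]
D [ 586. -222.    8.]
D [ 691. -257.    8.]
S [ 555. -314.   12.]
S [ 585. -228.   12.]
S [ 698. -257.   12.]
D [ 554. -316.   12.]
D [ 584. -219.   12.]
D [ 689. -253.   12.]
s 493
256 140 [ 614. -299.  140.] [33 38 46];256 141 [ 616. -297.  138.] [49 48 46];262 141 [ 595. -299.  123.] [47 53 62];259 142 [ 607. -297.  128.] [118 122 111];254 143 [ 624. -295.  136.] [79 81 80];260 143 [ 608. -289.  130.] [116 120 110];253 144 [ 625. -303.  126.] [ 96 100 102];259 144 [ 613. -286.  133.] [119 123 112];248 145 [ 635. -319.  114.] [ 86 101 114];255 145 [ 627. -284.  139.] [29 29 28];261 145 [ 609. -281.  129.] [117 122 111];248 146 [ 638. -312.  118.] [143 143 140];254 146 [ 629. -288.  132.] [53 54 54];260 146 [ 616. -276.  133.] [88 91 83];247 147 [ 642. -313.  115.] [116 121 125];253 147 [ 632. -292.  126.] [165 172 173];259 147 [ 620. -274.  134.] [28 26 27];265 147 [ 601. -273.  122.] [49 68 87];251 148 [ 634. -302.  115.] [101 103 103];257 148 [ 626. -278.  130.] [23 23 24];264 148 [ 606. -272.
[... 4638 characters left out ...]
49 [ 649. -274.   89.] [71 71 70];350 149 [ 626. -270.  102.] [88 87 86];356 149 [ 607. -272.  110.] [118 120 123];340 150 [ 664. -277.   76.] [69 68 64];346 150 [ 642. -275.   87.] [74 73 71];352 150 [ 621. -273.   99.] [85 84 81];358 150 [ 610. -291.   92.] [84 81 77];343 151 [ 654. -278.   75.] [72 70 69];349 151 [ 627. -267.   96.] [72 71 69];355 151 [ 615. -281.   92.] [84 82 80];344 152 [ 646. -270.   81.] [73 72 70];350 152 [ 624. -268.   92.] [74 72 72];356 152 [ 612. -283.   89.] [65 62 56];347 153 [ 634. -267.   84.] [73 71 70];353 153 [ 617. -273.   89.] [77 76 74];348 154 [ 632. -270.   80.] [72 71 70];346 155 [ 638. -270.   73.] [72 71 69];347 156 [ 634. -268.   72.] [72 72 70];
```

View pics/cs.png

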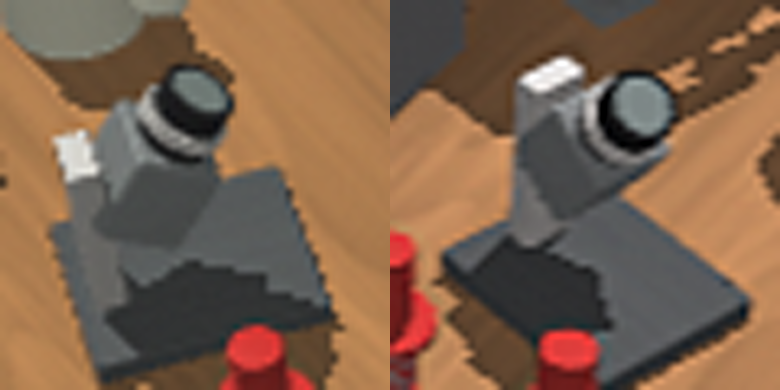

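From the plate edges, the lens faces azimuth ≈ 163.5°, with its face centre near (609,-285,129). I'll bring the wrist camera roughly onto the lens axis for a close look.

Call:
{"name": "servo_tool", "arguments": {"angular": [[0, 0, 0], [-4, -13, 0], [-9.7, -32.6, 0], [-9.7, -32.6, 0], [-9.7, -32.6, 0], [-9.7, -32.6, 0], [-9.7, -32.6, 0], [-9.7, -32.6, 0], [-9.7, -32.6, 0], [-9.7, -32.6, 0]], "slide": [[30, 23, 20], [279, 214, 55], [279, 214, 55], [279, 214, 55], [279, 214, 55], [279, 214, 55], [279, 214, 55], [279, 214, 55], [279, 214, 55], [279, 214, 55]], "grip": [0, 0, 0, 0, 0, 0, 0, 0, 0, 0]}}

```text
time: 0.98
tool_pos: [516.2, -252.5, 282.6]
tcp_rot: [2.709, -0.422, 0.562]
contact_force: [-0.6, -0.1, -1.1]
grip_width: 46.0
```

Call:
{"name": "servo_tool", "arguments": {"angular": [[0, 0, 0], [0, 0, 0]], "slide": [[0, 0, 0], [0, 0, 0]], "grip": [0, 0]}}

```text
time: 1.15
tool_pos: [513.0, -255.6, 281.2]
tcp_rot: [2.71, -0.42, 0.557]
contact_force: [0.3, 0.0, -0.3]
grip_width: 46.1
```

```bash
cat >> h.py <<'E'
def snap(name,tag):
    from plant import bot
    o=bot.get_obs(); c=bot.capture(name); c['tp']=o['tool_pos'];c['rpy']=o['tcp_rot']
    np.savez(tag+'.npz',**c); cv2.imwrite(f'pics/{tag}.png',c['img']); return c,o
def wmat(c):
    T=np.eye(4);T[:3,:3]=Ro.from_euler('xyz',c['rpy']).as_matrix();T[:3,3]=c['tp']
    return T@c['T_tool_cam']
def wray(c,u,v):
    f=foc(c);M=wmat(c);x=np.asarray(u,float)-c['cx'];y=np.asarray(v,float)-c['cy'];r=np.hypot(x,y)+1e-9;th=r/f
    d=np.stack([np.sin(th)*x/r,np.sin(th)*y/r,np.cos(th)],-1)
    return M[:3,3],d@M[:3,:3].T,d
def wcloud(c):
    v,u=np.mgrid[0:400,0:640];o,d,dc=wray(c,u,v)
    return o+d*(c['range_z']/dc[...,2])[...,None]
def wproj(c,X):
    M=np.linalg.inv(wmat(c));p=M[:3,:3]@np.asarray(X,float)+M[:3,3];th=np.arctan2(np.hypot(p[0],p[1]),p[2]);f=foc(c);r=np.hypot(p[0],p[1])
    return np.array([c['cx']+f*th*p[0]/r,c['cy']+f*th*p[1]/r])
def wonz(c,u,v,z):
    o,d,_=wray(c,u,v);return o+d*(z-o[2])/d[2]
E
python3 - <<'E'
from h import *
c,o=snap('wrist','w1');print(o['time'],o['tool_pos'],o['tcp_rot'],o['joint_positions'],o['grip_width'])
print(wproj(c,[609,-285,129]))
E
```

```text
1.15 [ 513.02868701 -255.63883982  281.22918367] [ 2.71047802 -0.42025944  0.55668713] [-0.7317586   0.10910941  1.8328957   0.38575173  0.69020546  0.14031764] 46.08725388206534
[317.32773471 174.76980006]
```

View pics/w1.png

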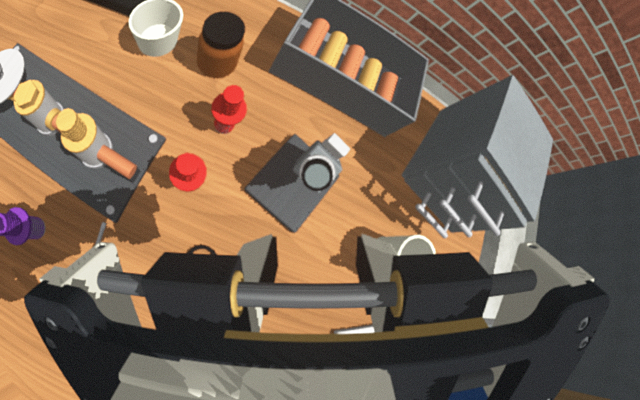

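The lens is at about (318,174), close to the predicted (317,175). I'll refine it now with a zoom and depth.

Run:
```python
from h import *
c=load('w1.npz');P=wcloud(c);img=c['img']
cv2.imwrite('pics/w1z.png',cv2.resize(img[125:235,240:360],None,fx=5,fy=5,interpolation=cv2.INTER_CUBIC))
g=cv2.cvtColor(img,cv2.COLOR_BGR2GRAY)
print('table check',P[60,120],P[200,230])
M=wmat(c)
# depth in window
for v in range(160,190,4): print([tuple(P[v,u].round(0)) for u in range(300,338,5)])
```

```text
table check [688.74987344  51.91205254  -2.99895013] [ 5.62777264e+02 -2.14404451e+02 -3.36033565e-01]
[(np.float64(630.0), np.float64(-268.0), np.float64(93.0)), (np.float64(623.0), np.float64(-268.0), np.float64(116.0)), (np.float64(624.0), np.float64(-273.0), np.float64(121.0)), (np.float64(623.0), np.float64(-275.0), np.float64(132.0)), (np.float64(625.0), np.float64(-280.0), np.float64(133.0)), (np.float64(630.0), np.float64(-288.0), np.float64(128.0)), (np.float64(639.0), np.float64(-298.0), np.float64(114.0)), (np.float64(647.0), np.float64(-307.0), np.float64(104.0))]
[(np.float64(623.0), np.float64(-269.0), np.float64(99.0)), (np.float64(617.0), np.float64(-269.0), np.float64(122.0)), (np.float64(615.0), np.float64(-272.0), np.float64(132.0)), (np.float64(618.0), np.float64(-277.0), np.float64(133.0)), (np.float64(619.0), np.float64(-281.0), np.float64(137.0)), (np.float64(621.0), np.float64(-286.0), np.float64(139.0)), (np.float64(629.0), np.float64(-296.0), np.float64(126.0)), (np.float64(637.0), np.float64(-305.0), np.float64(116.0))]
[(np.float64(614.0), np.float64(-268.
[... 2138 characters left out ...]
2.0), np.float64(-293.0), np.float64(126.0)), (np.float64(603.0), np.float64(-298.0), np.float64(129.0)), (np.float64(647.0), np.float64(-345.0), np.float64(14.0)), (np.float64(656.0), np.float64(-358.0), np.float64(-1.0))]
[(np.float64(621.0), np.float64(-302.0), np.float64(12.0)), (np.float64(624.0), np.float64(-310.0), np.float64(12.0)), (np.float64(594.0), np.float64(-285.0), np.float64(120.0)), (np.float64(595.0), np.float64(-290.0), np.float64(124.0)), (np.float64(597.0), np.float64(-295.0), np.float64(125.0)), (np.float64(599.0), np.float64(-300.0), np.float64(128.0)), (np.float64(647.0), np.float64(-353.0), np.float64(-2.0)), (np.float64(650.0), np.float64(-361.0), np.float64(-2.0))]
```

View pics/w1z.png

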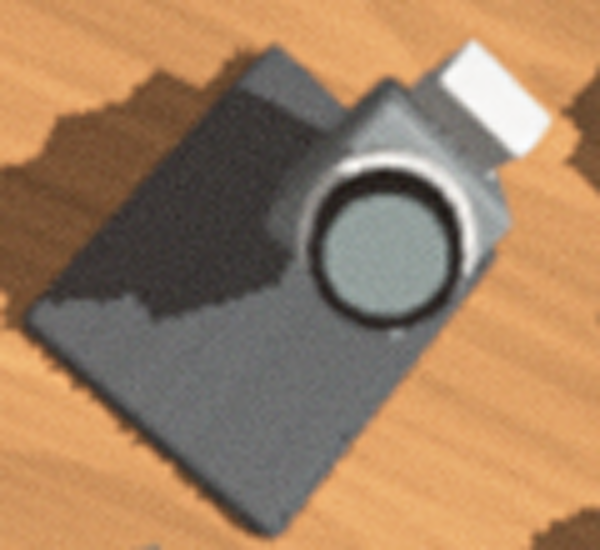

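Run:
```python
from h import *
c=load('w1.npz');P=wcloud(c);img=c['img'].astype(int)
hsv=cv2.cvtColor(c['img'],cv2.COLOR_BGR2HSV)
v,u=np.mgrid[0:400,0:640]
m=(img.sum(2)>300)&(np.hypot(u-317.4,v-175.8)<16)&(img[...,0]>img[...,2]-5)
k,l,st,ce=cv2.connectedComponentsWithStats(m.astype(np.uint8))
i=l[176,317];mm=l==i
cn,_=cv2.findContours(mm.astype(np.uint8),cv2.RETR_EXTERNAL,cv2.CHAIN_APPROX_NONE)
print('glass',st[i],ce[i],cv2.fitEllipse(cn[0]))
def plane(Q):
    for _ in range(3):
        m0=Q.mean(0);n=np.linalg.svd(Q-m0)[2][2];e=(Q-m0)@n;Q=Q[abs(e)<2.5*e.std()+.01]
    n*=np.sign(n[2]);return m0,n,e.std(),len(Q)
er=cv2.erode(mm.astype(np.uint8),np.ones((3,3)))>0
m0,n,sd,N=plane(P[er]);print('plane',m0,n,sd,N,'tilt',np.degrees(np.arccos(n[2])),'az',np.degrees(np.arctan2(n[1],n[0])))
o,d,_=wray(c,*cv2.fitEllipse(cn[0])[0]);L=o+d*((m0-o)@n)/(d@n);print('glass centre',L)
# disc incl. black ring
for R in (14,15):
  Q=P[(np.hypot(u-317.4,v-175.8)<R)];print(R,plane(Q))
# plate top edges for azimuth
pm=(abs(P[...,2]-13)<5)&(hsv[...,1]<60)&(P[...,0]>530)&(P[...,0]<720)&(P[...,1]<-190)&(P[...,1]>-370)
Q=P[pm];print(pm.sum(),np.median(Q[:,2]),cv2.minAreaRect(Q[:,:2].astype(np.float32)))
```

```text
glass [305 164  25  24 471] [316.71762208 175.50106157] ((316.72430419921875, 175.50515747070312), (23.320232391357422, 23.90566635131836), 95.28502655029297)
plane [ 607.38663995 -284.19180084  130.24158752] [0.91368476 0.36073571 0.18721618] 6.104433692230112 377 tilt 79.20963212299752 az 21.544810246666604
glass centre [ 607.29817587 -284.15677194  130.60583012]
14 (array([ 607.73187567, -285.38632291,  129.48141975]), array([-0.53749328,  0.16177282,  0.8276053 ]), np.float64(0.704358212872918), 607)
15 (array([ 607.39421733, -285.08646418,  130.45127721]), array([0.91397832, 0.36924204, 0.16823779]), np.float64(8.417848727227636), 709)
3581 12.8437716469669 ((626.01806640625, -290.23944091796875), (98.06393432617188, 119.30004119873047), 72.17724609375)
```

Run:
```python
from h import *
c=load('w1.npz');P=wcloud(c)
v,u=np.mgrid[0:400,0:640]
for R in(8,10,12):
    Q=P[np.hypot(u-317,v-175.5)<R]
    q=np.c_[Q[:,0]-607,Q[:,1]+285,np.ones(len(Q))];w=np.ones(len(Q),bool)
    for _ in range(4):
        a=np.linalg.lstsq(q[w],Q[w,2],rcond=None)[0];e=Q[:,2]-q@a;w=abs(e)<3*np.median(abs(e))+.1
    n=np.array([-a[0],-a[1],1]);n/=np.linalg.norm(n)
    o,d,_=wray(c,316.75,175.5);p0=np.array([607,-285,a[2]]);L=o+d*((p0-o)@n)/(d@n)
    print(R,n.round(4),np.degrees(np.arccos(n[2])).round(2),np.degrees(np.arctan2(n[1],n[0])).round(2),L.round(1),e[w].std(),w.sum())
s=load('scene0.npz');d=load('side0.npz')
print(proj(s,L),proj(d,L))
```

```text
8 [-0.5383  0.1802  0.8232] 34.59 161.49 [ 607.7 -284.5  129.6] 0.7820268599878859 194
10 [-0.5365  0.1624  0.8282] 34.09 163.16 [ 607.7 -284.5  129.5] 0.8152009831484238 309
12 [-0.5362  0.1645  0.8279] 34.11 162.94 [ 607.7 -284.5  129.4] 0.7912455283614026 442
[260.84138624 144.1237596 ] [358.47530224 141.58018916]
```

Lens face: centre (607.7,-284.5,129.5), normal (-0.536,0.164,0.828), which is 34.1° from vertical, matching the description. Now to view the rig from above before using the lever.

```bash
cat >> h.py <<'E'
def need(pos,Rt):
    from plant import bot
    o=bot.get_obs();Rc=Ro.from_euler('xyz',o['tcp_rot'])
    rv=(Rt*Rc.inv()).as_rotvec(degrees=True)
    print('t',o['time'],'slide',(np.asarray(pos)-o['tool_pos']).round(1),'rotvec',rv.round(1),'n',np.linalg.norm(rv).round(1),'q',o['joint_positions'].round(2))
def down(yawdeg): return Ro.from_euler('xyz',[180,0,yawdeg],degrees=True)
E
python3 - <<'E'
from h import *
need([510,150,250],down(169)); need([510,150,250],down(26.5))
E
```

```text
t 1.2 slide [ -2.7 406.2 -31.3] rotvec [-36.1  25.6 137.3] n 144.2 q [-0.73  0.11  1.83  0.39  0.69  0.14]
t 1.2 slide [ -2.7 406.2 -31.3] rotvec [ 9.7 32.5  0. ] n 34.0 q [-0.73  0.11  1.83  0.39  0.69  0.14]
```

Call:
{"name": "servo_tool", "arguments": {"angular": [[-36, 25.6, 137.3], [-36, 25.6, 137.3], [-36, 25.6, 137.3], [-36, 25.6, 137.3], [-36, 25.6, 137.3], [-36, 25.6, 137.3], [-36, 25.6, 137.3], [-36, 25.6, 137.3], [-36, 25.6, 137.3], [-36, 25.6, 137.3]], "slide": [[-3, 40, 0], [-3, 80, 0], [-3, 120, 0], [-3, 160, -10], [-3, 200, -31], [-3, 240, -31], [-3, 280, -31], [-3, 320, -31], [-3, 360, -31], [-3, 406, -31]], "grip": [0, 0, 0, 0, 0, 0, 0, 0, 0, 0]}}

```text
time: 2.03
tool_pos: [510.1, 146.0, 250.7]
tcp_rot: [2.783, -0.066, 1.745]
contact_force: [0.7, -1.1, -0.4]
grip_width: 45.8
```

Run:
```python
from h import *
need([510,150,250],down(169))
```

```text
t 2.0333 slide [-0.1  4.  -0.7] rotvec [-18.1  12.8  68.9] n 72.4 q [ 0.08  0.14  1.79  0.13  0.87 -0.15]
```

Call:
{"name": "servo_tool", "arguments": {"angular": [[-18.1, 12.8, 68.9], [-18.1, 12.8, 68.9], [-18.1, 12.8, 68.9], [-18.1, 12.8, 68.9], [-18.1, 12.8, 68.9], [-18.1, 12.8, 68.9], [-18.1, 12.8, 68.9], [-18.1, 12.8, 68.9], [-18.1, 12.8, 68.9], [-18.1, 12.8, 68.9]], "slide": [[0, 0, 0], [0, 0, 0], [0, 0, 0], [0, 0, 0], [0, 0, 0], [0, 0, 0], [0, 0, 0], [0, 0, 0], [0, 0, 0], [0, 0, 0]], "grip": [0, 0, 0, 0, 0, 0, 0, 0, 0, 0]}}

```text
time: 2.87
tool_pos: [510.7, 144.1, 250.5]
tcp_rot: [3.137, -0.001, 2.937]
contact_force: [-0.1, -0.3, -1.6]
grip_width: 46.1
```

Call:
{"name": "servo_tool", "arguments": {"angular": [[0, 0, 1], [0, 0, 1]], "slide": [[0, 0, 0], [0, 0, 0]], "grip": [0, 0]}}

```text
time: 3.03
tool_pos: [510.6, 145.1, 250.2]
tcp_rot: [3.135, 0.0, 2.948]
contact_force: [-0.4, -0.3, -0.4]
grip_width: 45.9
```

Run:
```python
from h import *
c,o=snap('wrist','w2');need([510,150,250],down(169))
P=wcloud(c);np.save('P2.npy',P)
for n,X in [('strainer',[544,-4,138]),('plug',[553,97,108]),('hub',[562,195,105]),('grip',[480,212,102])]: print(n,wproj(c,X).round(0))
```

```text
t 3.0833 slide [-0.4  4.9 -0.4] rotvec [-0.4  0.1  0.1] n 0.4 q [ 0.13  0.33  1.47  0.01  1.34 -1.25]
strainer [182. 251.]
plug [279. 232.]
hub [370. 222.]
grip [375. 143.]
```

View pics/w2.png

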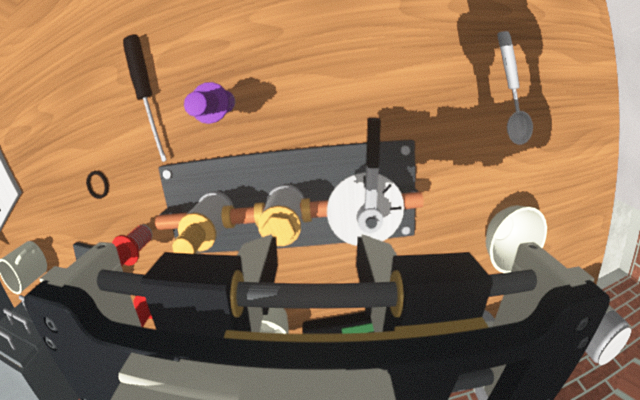

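Run:
```python
from h import *
c=load('w2.npz')
cv2.imwrite('pics/w2z.png',cv2.resize(c['img'][105:265,150:430],None,fx=2.8,fy=2.8,interpolation=cv2.INTER_CUBIC))
cv2.imwrite('pics/w2y.png',cv2.resize(c['img'][110:250,315:435],None,fx=4.2,fy=4.2,interpolation=cv2.INTER_CUBIC))
```

```text
(no output)
```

View pics/w2z.png

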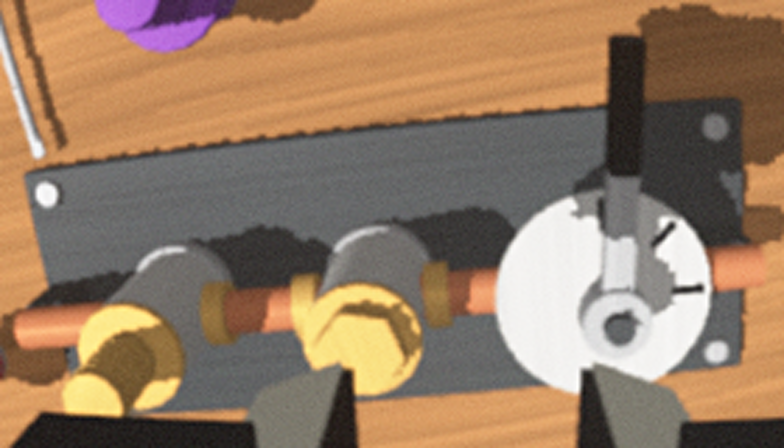

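View pics/w2y.png

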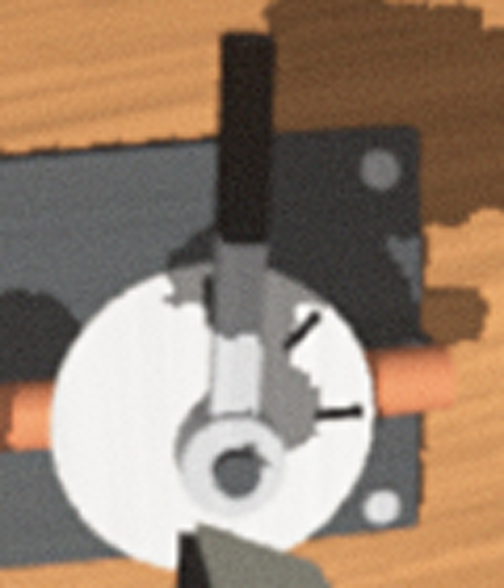

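Run:
```python
from h import *
c=load('w2.npz');P=np.load('P2.npy')
W=lambda x,y:(x/4.2+315,y/4.2+110)
u,v=W(120,400);zd=np.median(P[int(v)-4:int(v)+4,int(u)-4:int(u)+4,2]);print('disc z',zd)
ho,hi,oo,oi,cl=[wonz(c,*W(*p),zd)[:2] for p in[(318,315),(287,347),(361,411),(317,414),(209,298)]]
print(ho,hi,oo,oi,cl)
# intersect half and open lines -> axis
A=np.c_[hi-ho,-(oi-oo)];t=np.linalg.solve(A,oo-ho);ax=ho+t[0]*(hi-ho);print('axis from marks',ax)
# disc edge points
E=np.array([wonz(c,*W(*p),zd)[:2] for p in[(50,425),(70,345),(115,290),(340,320),(372,390),(366,460),(340,520),(70,500),(110,555)]])
a=np.linalg.lstsq(np.c_[2*E,np.ones(len(E))],(E**2).sum(1),rcond=None)[0];print('disc circle',a[:2],np.sqrt(a[2]+a[:2]@a[:2]))
# lever top
hsv=cv2.cvtColor(c['img'],cv2.COLOR_BGR2HSV)
for p in[(247,60),(246,140),(245,220),(238,370),(236,470),(215,440)]:
    u,v=map(int,W(*p));print(p,np.median(P[v-1:v+2,u-1:u+2].reshape(-1,3),0).round(1))
# lever edges at z=102
L=[wonz(c,*W(*p),102)[:2] for p in[(222,35),(275,37),(217,238),(267,240)]];print(L)
tip=(L[0]+L[1])/2;b=(L[2]+L[3])/2;dv=tip-b;print('lever az',np.degrees(np.arctan2(dv[1],dv[0])),'tip',tip,'width',np.linalg.norm(L[1]-L[0]))
hub=wonz(c,*W(238,470),109);print('hub',hub)
# pots
V=lambda x,y:(x/2.8+150,y/2.8+105)
print('strainer top',wonz(c,*V(95,397),138)); print('plug head',wonz(c,*V(365,340),108))
u,v=map(int,V(95,397));print(P[v,u]);u,v=map(int,V(365,345));print(P[v,u])
# base plate screws z~? 
for p in[(46,194),(714,127),(716,351)]:
    u,v=V(*p);print('screw',P[int(v),int(u)])
```

```text
disc z 69.86344671841618
[537.06246422 229.00813356] [544.54532554 219.15253849] [567.67032577 238.20328994] [565.95313798 225.31901249] [526.52740584 199.6032193 ]
axis from marks [562.05726156 196.08775846]
disc circle [564.17003034 195.57901537] 47.326385196458226
(247, 60) [460.4 213.5 100.8]
(246, 140) [479.5 210.5 101.1]
(245, 220) [498.9 207.6 101. ]
(238, 370) [538.2 200.3  97.9]
(236, 470) [560.1 195.7 108. ]
(215, 440) [553.4 192.1 102.5]
[array([453.99367607, 209.19851976]), array([456.53168423, 221.73568223]), array([502.34414051, 200.14821313]), array([505.09681298, 212.29666793])]
lever az 169.19904008648587 tip [455.26268015 215.46710099] width 12.791478738620649
hub [560.54353429 196.06064232 109.        ]
strainer top [5.39436674e+02 1.10537792e-01 1.38000000e+02]
plug head [547.10851297 100.40162697 108.        ]
[539.05121604  -1.56613746 136.44264846]
[549.28833616  99.36040627 106.83580696]
screw [477.74294135 -61.86737417  16.29247727]
screw [511.21792371 265.67937042  14.99763189]
screw [625.95653969 253.61496142  14.80711329]
```

Rig axis az ≈ 84° (screws 84.1°, pots 84.2°). The valve axis is at (562,195.7), the lever at az ≈170° (about 4° open) and its grip centre at (478.5,210.5). I'll move over the grip and descend.

Call:
{"name": "servo_tool", "arguments": {"angular": [[0, 0, 0], [0, 0, 0], [0, 0, 0], [0, 0, 0], [0, 0, 0], [0, 0, 0], [0, 0, 0], [0, 0, 0]], "slide": [[-16, 32, -15], [-32, 65, -45], [-32, 65, -80], [-32, 65, -115], [-32, 65, -145], [-32, 65, -165], [-32, 65, -171], [-32, 65, -171]], "grip": [0, 0, 0, 0, 0, 0, 0, 0]}}

```text
time: 3.75
tool_pos: [477.5, 210.1, 78.6]
tcp_rot: [3.137, -0.002, 2.949]
contact_force: [0.1, 0.1, 0.6]
grip_width: 45.8
```

Run:
```python
from h import *
c,o=snap('wrist','w3');need([478.5,210.5,79],down(169));print(o['contact_force'],o['tool_pos'])
print(wproj(c,[478.5,210.5,102]))
```

```text
t 3.8 slide [-0.   0.1 -1.1] rotvec [-0.3  0.1  0. ] n 0.3 q [ 0.26  0.5   1.73  0.01  0.91 -1.12]
[0.13752785 0.08638824 0.61387786] [477.52275169 210.07535174  78.64150355]
[317.12817601 278.18558588]
```

View pics/w3.png

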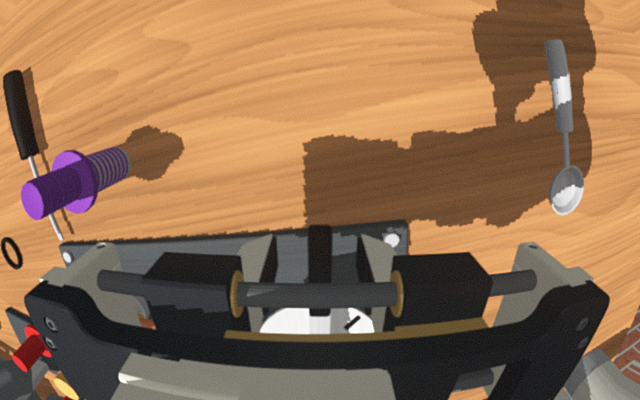

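The lever's black grip at (319,245) is centred between the fingers (about 270 and 368), so I'll close.

Call:
{"name": "servo_tool", "arguments": {"angular": [[0, 0, 0], [0, 0, 0], [0, 0, 0], [0, 0, 0], [0, 0, 0], [0, 0, 0], [0, 0, 0]], "slide": [[0, 0, 0], [0, 0, 0], [0, 0, 0], [0, 0, 0], [0, 0, 0], [0, 0, 0], [0, 0, 0]], "grip": [-1, -1, -1, -1, -1, -1, -1]}}

```text
time: 4.38
tool_pos: [478.6, 211.0, 80.1]
tcp_rot: [3.136, 0.001, 2.952]
contact_force: [-0.3, 0.5, 2.4]
grip_width: 11.7
```

Run:
```python
from h import *
from plant import bot
o=bot.get_obs();print(o['contact_force'],o['moment'],o['grip_width'],o['tool_pos'],np.degrees(o['tcp_rot']))
A=np.array([562,195.7]);p=o['tool_pos'][:2];r=p-A;print('r',np.linalg.norm(r),'az',np.degrees(np.arctan2(r[1],r[0])))
for t in [5,10,15,20,25,30,35,41]:
    R=Ro.from_euler('z',-t,degrees=True).as_matrix()[:2,:2];print(t,(A+R@r-p).round(1))
```

```text
[-0.3450361   0.51763096  2.44488838] [ 0.10009739 -0.04100208  0.07792292] 11.697717099053088 [478.56751002 211.01659359  80.10514859] [1.79658254e+02 7.32068353e-02 1.69120314e+02]
r 84.82675535229119 az 169.59743148311037
5 [1.7 7.2]
10 [ 3.9 14.3]
15 [ 6.8 21.1]
20 [10.3 27.6]
25 [14.3 33.8]
30 [18.8 39.7]
35 [23.9 45.1]
41 [30.5 51. ]
```

Call:
{"name": "servo_tool", "arguments": {"angular": [[0, 0, -5], [0, 0, -10], [0, 0, -15], [0, 0, -20], [0, 0, -25], [0, 0, -30], [0, 0, -35], [0, 0, -40.5], [0, 0, -40.5], [0, 0, -40.5]], "slide": [[1.7, 7.2, 0], [3.9, 14.3, 0], [6.8, 21.1, 0], [10.3, 27.6, 0], [14.3, 33.8, 0], [18.8, 39.7, 0], [23.9, 45.1, 0], [30, 50.5, 0], [30, 50.5, 0], [30, 50.5, 0]], "grip": [-1, -1, -1, -1, -1, -1, -1, -1, -1, -1]}}

```text
time: 5.22
tool_pos: [509.0, 262.1, 80.1]
tcp_rot: [3.134, 0.001, 2.248]
contact_force: [2.1, 4.6, 2.5]
grip_width: 11.9
```

Run:
```python
from h import *
from plant import bot
o=bot.get_obs();print(o['contact_force'],o['moment'],o['grip_width'],o['tool_pos'],np.degrees(o['tcp_rot']))
A=np.array([562,195.7]);p=o['tool_pos'][:2];r=p-A;print('r',np.linalg.norm(r),'az',np.degrees(np.arctan2(r[1],r[0])))
```

```text
[2.11067752 4.6442832  2.52620212] [ 0.69499683 -0.34869266  0.22127851] 11.9375467948683 [509.02832156 262.1419865   80.14935905] [1.79553771e+02 4.96292880e-02 1.28794325e+02]
r 84.97373880872865 az 128.56402831316302
```

Lever at az ≈128.7° (target 129.0°). Next I'll release, lift and check it against the middle mark.

Call:
{"name": "servo_tool", "arguments": {"angular": [[0, 0, 0], [0, 0, 0], [0, 0, 0], [0, 0, 0], [0, 0, 0], [0, 0, 0], [0, 0, 0], [0, 0, 0], [0, 0, 0], [0, 0, 0]], "slide": [[0, 0, 0], [0, 0, 0], [0, 0, 0], [0, 0, 0], [0, 0, 0], [0, 0, 30], [0, 0, 70], [10, -35, 100], [15, -75, 120], [15, -110, 140]], "grip": [0, 0, 0, 0, 0, 0, 0, 0, 0, 0]}}

```text
time: 6.05
tool_pos: [523.7, 156.8, 217.5]
tcp_rot: [3.135, 0.002, 2.247]
contact_force: [1.0, 0.2, 0.4]
grip_width: 45.7
```

Call:
{"name": "servo_tool", "arguments": {"angular": [[0, 0, 0], [0, 0, 0]], "slide": [[0, 0, 0], [0, 0, 0]], "grip": [0, 0]}}

```text
time: 6.22
tool_pos: [523.9, 156.0, 217.5]
tcp_rot: [3.134, 0.002, 2.241]
contact_force: [0.2, -0.7, -0.1]
grip_width: 45.6
```

Run:
```python
from h import *
c,o=snap('wrist','w4');print(o['tool_pos'],o['grip_width'],np.degrees(o['tcp_rot']));P=wcloud(c)
for n,X in [('strainer',[542,-2,138]),('plug',[553,97,108]),('hub',[562,195,105]),('grip',[509,262,102])]: print(n,wproj(c,X).round(0))
```

```text
[523.91667557 155.99781695 217.48616643] 45.62320340945957 [1.79551370e+02 1.14141507e-01 1.28423931e+02]
strainer [235. 329.]
plug [302. 258.]
hub [375. 187.]
grip [378.  93.]
```

View pics/w4.png

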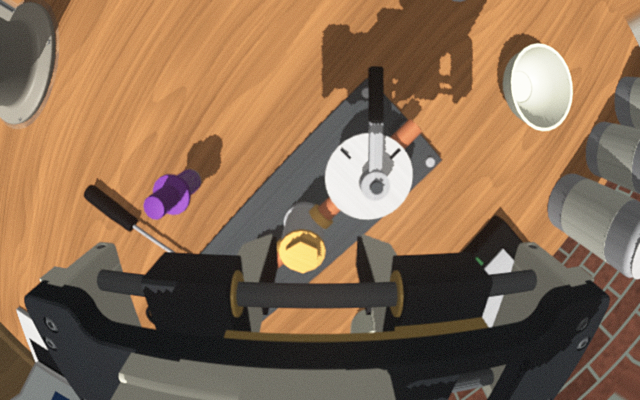

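Run:
```python
from h import *
c=load('w4.npz')
cv2.imwrite('pics/w4z.png',cv2.resize(c['img'][60:240,310:450],None,fx=3.3,fy=3.3,interpolation=cv2.INTER_CUBIC))
```

```text
(no output)
```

View pics/w4z.png

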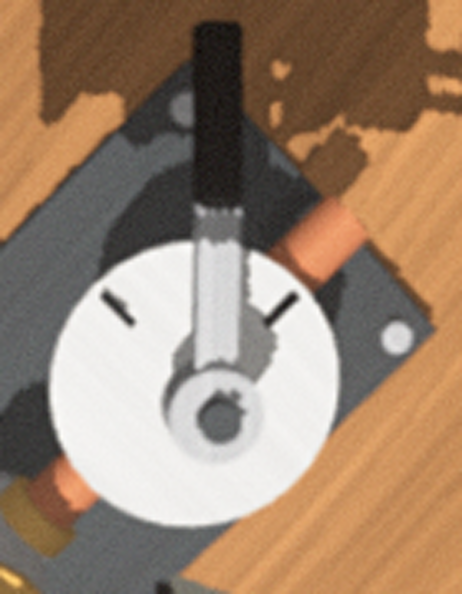

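Run:
```python
from h import *
c=load('w4.npz');P=wcloud(c)
W=lambda x,y:(x/3.3+310,y/3.3+60)
z=70.
f=lambda p,z=z:wonz(c,*W(*p),z)[:2]
co,ci,oo,oi=map(f,[(104,293),(132,324),(297,294),(268,323)])
t=np.linalg.solve(np.c_[ci-co,-(oi-oo)],oo-co);ax=co+t[0]*(ci-co);print('axis marks',ax)
az=lambda d:np.degrees(np.arctan2(d[1],d[0]))
E=np.array([f(p) for p in[(50,383),(70,310),(120,258),(190,240),(300,290),(339,383),(320,450),(270,502),(190,525),(110,500),(65,440)]])
a=np.linalg.lstsq(np.c_[2*E,np.ones(len(E))],(E**2).sum(1),rcond=None)[0];C=a[:2];print('disc',C,np.sqrt(a[2]+C@C))
print('closed az',az((co+ci)/2-C),az(co-ci),'open',az((oo+oi)/2-C),az(oo-oi))
tip=(f((195,22),102)+f((242,22),102))/2;b=(f((193,205),102)+f((242,205),102))/2
print('lever az',az(tip-b),'from C',az(tip-C),az(b-C),tip)
g=[P[int(W(*p)[1]),int(W(*p)[0])] for p in[(218,40),(218,100),(218,190),(217,300),(218,420)]];print(np.round(g,1)); print(az((g[0]-g[3])[:2]))
# screws
for p in[(398,337),(183,107)]: 
  print('screw',wonz(c,*W(*p),15.5))
```

```text
axis marks [563.7420753  193.55366959]
disc [562.59320837 195.94362126] 46.042158241100545
closed az 174.55994270014128 171.0274001561493 open 82.88602825390521 85.02728741402916
lever az 129.2028191804694 from C 130.0611496926614 130.78033975000085 [492.63015063 279.1418565 ]
[[495.5 275.3 101.7]
 [505.7 262.9 101.5]
 [521.4 244.4 100.1]
 [540.8 221.   97.7]
 [561.1 196.  108.5]]
129.8158536972392
screw [627.11954605 254.81178748  15.5       ]
screw [509.91758798 265.26022829  15.5       ]
```

Lever az ≈129.5° against a marks-midpoint of 128.7° and a rig-based 129.0°, so the valve is within about 1° of half open. Now over to the strainer.

Call:
{"name": "servo_tool", "arguments": {"angular": [[0, 0, 0], [0, 0, 0], [0, 0, 0], [0, 0, 0], [0, 0, 0], [0, 0, 0], [0, 0, 0]], "slide": [[4, -40, 12], [9, -80, 22], [13, -120, 22], [18, -159, 22], [18, -159, 22], [18, -159, 22], [18, -159, 22]], "grip": [0.3, 0.3, 0.3, 0.3, 0.3, 0.3, 0.3]}}

```text
time: 6.85
tool_pos: [540.8, 0.0, 237.1]
tcp_rot: [3.137, -0.001, 2.245]
contact_force: [0.6, 0.1, -0.2]
grip_width: 59.8
```

Run:
```python
from h import *
c,o=snap('wrist','w5');print(o['tool_pos'],o['grip_width'],np.degrees(o['tcp_rot']));P=wcloud(c)
print(wproj(c,[542,-3.3,138]))
cv2.imwrite('pics/w5z.png',cv2.resize(c['img'][150:270,250:390],None,fx=4,fy=4,interpolation=cv2.INTER_CUBIC))
```

```text
[5.40838900e+02 2.46885741e-02 2.37098501e+02] 59.84402316219709 [ 1.79735205e+02 -8.29630889e-02  1.28651410e+02]
[315.53898066 203.2596964 ]
```

View pics/w5.png

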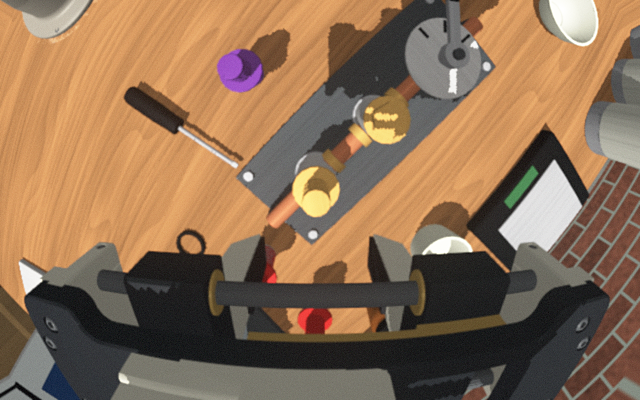

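View pics/w5z.png

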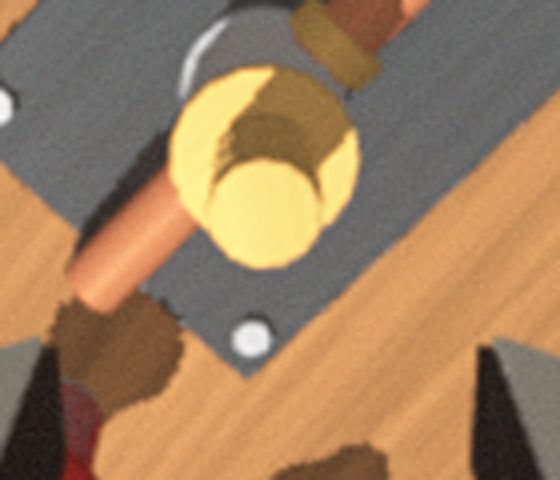

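The grip top centre is at (316.2,203.2), within 1 px of the prediction for (542,-3.3,138). I'll descend around it.

Call:
{"name": "servo_tool", "arguments": {"angular": [[0, 0, 0], [0, 0, 0], [0, 0, 0], [0, 0, 0], [0, 0, 0], [0, 0, 0], [0, 0, 0]], "slide": [[0, 0, 0], [0, 0, -30], [0, 0, -65], [0, 0, -100], [0, 0, -125], [0, 0, -133], [0, 0, -133]], "grip": [0.3, 0.3, 0.3, 0.3, 0.3, 0.3, 0.3]}}

```text
time: 7.48
tool_pos: [539.9, 0.1, 103.3]
tcp_rot: [3.139, -0.003, 2.246]
contact_force: [0.3, -0.4, 0.0]
grip_width: 59.4
```

Run:
```python
from h import *
c,o=snap('wrist','w6');print(o['tool_pos'],o['grip_width'],np.degrees(o['tcp_rot']),o['contact_force'],o['time'])
```

```text
[5.39926765e+02 7.05832349e-02 1.03283525e+02] 59.41995546797803 [ 1.79851088e+02 -1.54261265e-01  1.28712045e+02] [ 0.2721527  -0.43237048  0.03933693] 7.4833
```

View pics/w6.png

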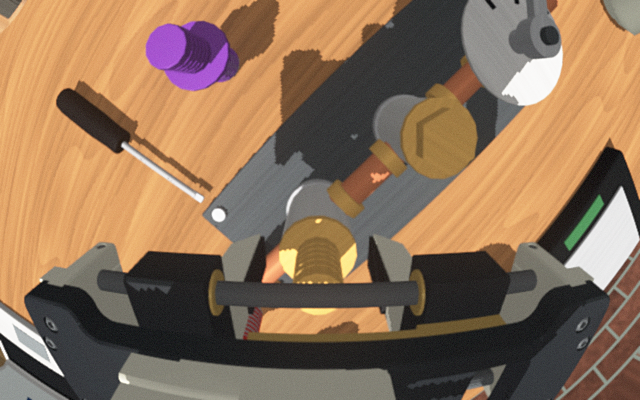

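Call:
{"name": "servo_tool", "arguments": {"angular": [[0, 0, 0], [0, 0, 0], [0, 0, 0], [0, 0, 0], [0, 0, 0], [0, 0, 0], [0, 0, 0], [0, 0, 0]], "slide": [[2, -3.4, 0], [2, -3.4, 0], [2, -3.4, 0], [2, -3.4, 0], [2, -3.4, 0], [2, -3.4, 0], [2, -3.4, 0], [2, -3.4, 0]], "grip": [0.3, 0.3, -1, -1, -1, -1, -1, -1]}}

```text
time: 8.2
tool_pos: [543.4, -4.7, 105.3]
tcp_rot: [3.135, 0.001, 2.245]
contact_force: [0.1, 0.1, -0.3]
grip_width: 25.5
```

Run:
```python
from plant import bot
o=bot.get_obs();print(o['tool_pos'],o['grip_width'],o['tcp_rot'],o['contact_force'],o['moment'],o['time'])
```

```text
[543.42670242  -4.66109562 105.32327602] 25.527481110088765 [3.13546903e+00 1.00032561e-03 2.24455796e+00] [ 0.07833502  0.14209488 -0.30740325] [-0.0311138  -0.07737089 -0.0086749 ] 8.2
```

Gripped at 25.5 mm. Now a straight lift.

Call:
{"name": "servo_tool", "arguments": {"angular": [[0, 0, 0], [0, 0, 0], [0, 0, 0], [0, 0, 0], [0, 0, 0], [0, 0, 0], [0, 0, 0], [0, 0, 0], [0, 0, 0], [0, 0, 0]], "slide": [[0, 0, 5], [0, 0, 15], [0, 0, 30], [0, 0, 50], [0, 0, 70], [0, 0, 95], [0, 0, 120], [0, 0, 145], [0, 0, 160], [0, 0, 160]], "grip": [-1, -1, -1, -1, -1, -1, -1, -1, -1, -1]}}

```text
time: 9.03
tool_pos: [544.7, -4.9, 269.6]
tcp_rot: [3.131, 0.006, 2.245]
contact_force: [0.8, -0.4, -2.0]
grip_width: 25.3
```

Run:
```python
from h import *
n=np.array([-.5363,.1640,.8279]);n/=np.linalg.norm(n);L=np.array([607.7,-284.5,129.5])
Rd=down(128.65)
z=Rd.as_matrix()[:,2];ax=np.cross(z,-n);ang=np.arccos(z@-n);Rt=Ro.from_rotvec(ax/np.linalg.norm(ax)*ang)*Rd
print(Rt.as_matrix()[:,2],Rt.as_euler('xyz'))
need(L+n*(80+75.3),Rt);need(L+n*(80+75.3+60),Rt)
for t in('scene','side'): c,o=snap(t,t+'7')
print(o['contact_force'],o['grip_width'])
a=load('scene7.npz')['img'];b=load('side7.npz')['img']
cv2.imwrite('pics/both7.png',np.hstack([cv2.resize(a[100:290,230:430],None,fx=1.9,fy=1.9),cv2.resize(b[80:270,230:430],None,fx=1.9,fy=1.9)]))
```

```text
[ 0.53631821 -0.16400557 -0.82792811] [2.77653956 0.48143101 2.15480794]
t 9.0333 slide [ -20.3 -254.1  -11.5] rotvec [-10.1 -31.9  -0.1] n 33.5 q [-0.15  0.34  1.4   0.    1.38 -0.83]
t 9.0333 slide [ -52.4 -244.3   38.1] rotvec [-10.1 -31.9  -0.1] n 33.5 q [-0.15  0.34  1.4   0.    1.38 -0.83]
[-0.29002275  0.11468007 -1.17669609] 25.137450568076133
```

View pics/both7.png

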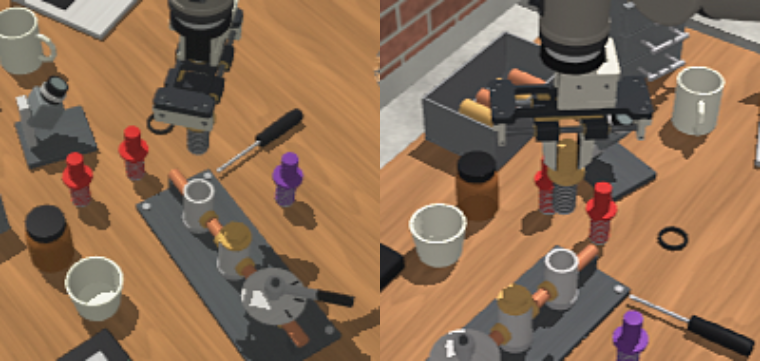

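The strainer is out (pot_a empty), the plug is in its pot and the lever at half. Next is a pre-pose 60 mm further out along the lens axis.

Call:
{"name": "servo_tool", "arguments": {"angular": [[0, 0, 0], [-1, -4, 0], [-3, -10, 0], [-5, -16, 0], [-7, -22, 0], [-9, -28, 0], [-10.1, -31.9, 0], [-10.1, -31.9, 0], [-10.1, -31.9, 0], [-10.1, -31.9, 0]], "slide": [[-5, -20, 10], [-12, -55, 20], [-20, -90, 30], [-30, -130, 38], [-38, -170, 38], [-46, -210, 38], [-50, -232, 38], [-52, -244, 38], [-52, -244, 38], [-52, -244, 38]], "grip": [-1, -1, -1, -1, -1, -1, -1, -1, -1, -1]}}

```text
time: 9.97
tool_pos: [490.3, -248.9, 301.5]
tcp_rot: [2.784, 0.473, 2.157]
contact_force: [0.8, 0.3, -2.4]
grip_width: 25.7
```

Call:
{"name": "servo_tool", "arguments": {"angular": [[0, 0, 0], [0, 0, 0]], "slide": [[0, 0, 0], [0, 0, 0]], "grip": [-1, -1]}}

```text
time: 10.13
tool_pos: [491.6, -247.6, 302.6]
tcp_rot: [2.784, 0.475, 2.16]
contact_force: [0.3, -0.5, -2.4]
grip_width: 25.6
```

```bash
cat >> h.py <<'E'
n=np.array([-.5363,.1640,.8279]);n/=np.linalg.norm(n);L=np.array([607.7,-284.5,129.5])
E
python3 - <<'E'
from h import *
Rt=Ro.from_euler('xyz',[2.77653956,0.48143101,2.15480794])
c,o=snap('wrist','w8');need(L+n*(80+75.3),Rt);need(L+n*(80+75.3+60),Rt);print(o['contact_force'],o['grip_width'])
P=wcloud(c);np.save('P8.npy',P)
tz=Ro.from_euler('xyz',o['tcp_rot']).as_matrix()[:,2]
print('foot exp',o['tool_pos']+tz*75.3,wproj(c,o['tool_pos']+tz*75.3),'lens px',wproj(c,L))
snap('scene','s8');snap('side','d8')
E
```

```text
t 10.1833 slide [ 32.7 -11.5 -44.7] rotvec [-0.1 -0.5 -0.1] n 0.5 q [-0.75  0.05  1.84  0.36  0.75 -1.63]
t 10.1833 slide [ 0.5 -1.6  5. ] rotvec [-0.1 -0.5 -0.1] n 0.5 q [-0.75  0.05  1.84  0.36  0.75 -1.63]
[ 0.30600867 -0.45304872 -2.38520383] 25.55265542162713
foot exp [ 531.43945215 -259.77334945  239.85522023] [317.6613287  208.84270109] lens px [318.91257113 174.38291416]
```

View pics/w8.png

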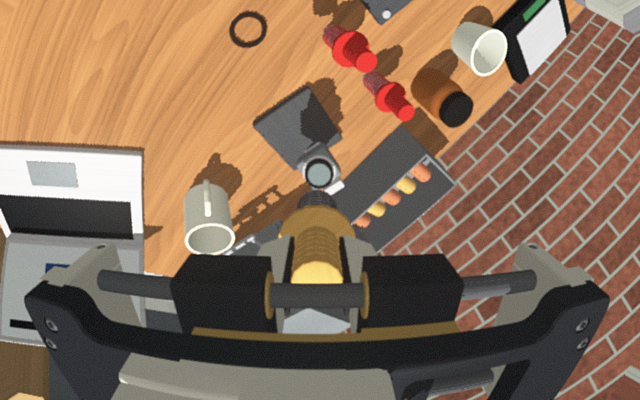

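View pics/s8.png

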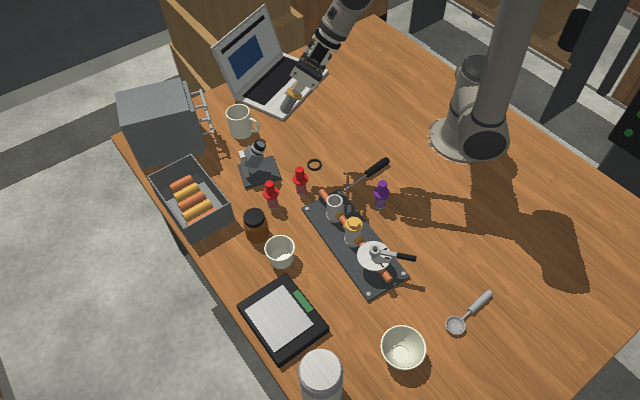

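View pics/d8.png

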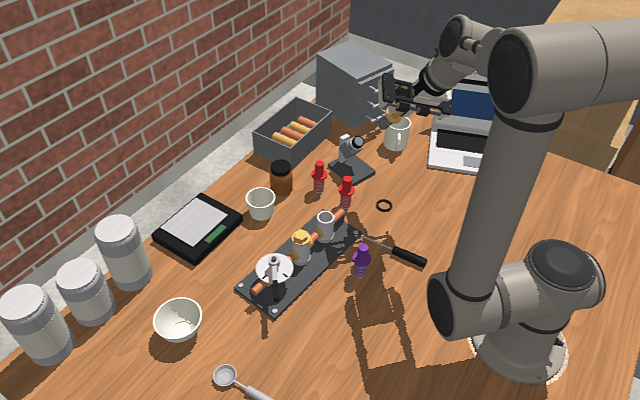

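Run:
```python
from h import *
c=load('s8.npz');d=load('d8.npz');w=load('w8.npz')
def mk(img,x0,x1,y0,y1,k,pts):
    a=cv2.resize(img[y0:y1,x0:x1],None,fx=k,fy=k,interpolation=cv2.INTER_CUBIC)
    for p in pts: cv2.circle(a,(int((p[0]-x0+.5)*k),int((p[1]-y0+.5)*k)),2,(255,0,255),-1)
    return a
tz=Ro.from_euler('xyz',w['rpy']).as_matrix()[:,2];T=w['tp']
pts=[T+tz*q for q in(75.3,15.3,9.3,-32)]
print([proj(c,p).round(1) for p in pts],[proj(d,p).round(1) for p in pts])
A=mk(c['img'],260,320,70,130,6.5,[proj(c,p) for p in pts]);B=mk(d['img'],365,425,80,140,6.5,[proj(d,p) for p in pts])
cv2.imwrite('pics/m8.png',np.hstack([A,B]))
cv2.imwrite('pics/wz8.png',mk(w['img'],260,380,140,300,3.6,[wproj(w,p) for p in pts]))
print([wproj(w,p).round(1) for p in pts])
```

```text
[array([283.3, 110.8]), array([293.2,  94.6]), array([294.2,  93. ]), array([301.3,  81.3])] [array([381.3, 124.6]), array([392.4, 115.3]), array([393.5, 114.3]), array([401.7, 107.3])]
[array([317.7, 208.8]), array([318. , 242.3]), array([318.1, 246.7]), array([318.5, 285.2])]
```

View pics/m8.png

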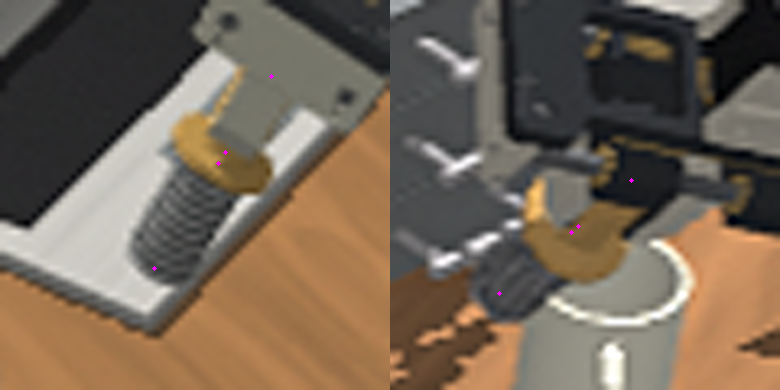

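View pics/wz8.png

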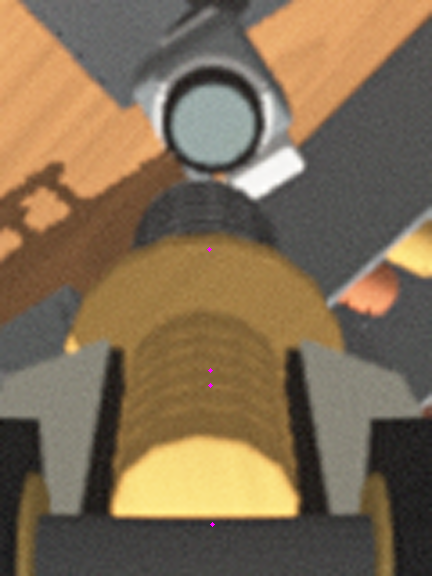

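Run:
```python
from h import *
w=load('w8.npz')
R=Ro.from_euler('xyz',w['rpy']).as_matrix();T=w['tp'];a=np.linspace(0,6.28,90)
for q,r,nm in((75.3,15.5,'foot'),(9.3,24,'flange top'),(15.3,24,'flange bot'),(-32.7,13,'grip top')):
    X=[wproj(w,T+R@np.array([r*np.cos(t),r*np.sin(t),q])) for t in a];X=np.array(X)
    z=(X-[260,140]+.5)*3.6;print(nm,'zoom x',z[:,0].min().round(0),z[:,0].max().round(0),'y',z[:,1].min().round(0),z[:,1].max().round(0))
# flange plane from depth
P=np.load('P8.npy');img=w['img'];hsv=cv2.cvtColor(img,cv2.COLOR_BGR2HSV)
u0,v0=np.meshgrid(np.arange(285,350),np.arange(206,232))
Q=P[206:225,290:346].reshape(-1,3);l=(Q-T)@R
k=(hsv[206:225,290:346].reshape(-1,3)[:,1]>120)&(abs(l[:,2]-12)<12);l=l[k]
print('flange pts',len(l),np.median(l,0),np.percentile(l[:,2],[10,50,90]))
A=np.c_[l[:,:2],np.ones(len(l))];s,_,_,_=np.linalg.lstsq(A,l[:,2],rcond=None);print('tilt deg x,y',np.degrees(s[:2]),s[2])
```

```text
foot zoom x 140.0 279.0 y 183.0 313.0
flange top zoom x 69.0 353.0 y 253.0 504.0
flange bot zoom x 73.0 349.0 y 240.0 487.0
grip top zoom x 116.0 309.0 y 445.0 602.0
flange pts 902 [19.82736487 -0.6641723   9.27342275] [ 8.44089747  9.27342275 10.53518169]
tilt deg x,y [5.23436449 0.01299433] 7.630023596088043
```

```bash
cat > m.py <<'E'
from h import *
from plant import bot
def mean_pose(k=6):
    p=[];r=[]
    for _ in range(k):
        o=bot.get_obs();p.append(o['tool_pos']);r.append(o['tcp_rot']);bot.capture('side')
    return np.mean(p,0),Ro.from_euler('xyz',r).mean(),np.std(p,0),o
def report():
    Rt=Ro.from_euler('xyz',[2.77653956,0.48143101,2.15480794])
    p,R,sd,o=mean_pose()
    tgt=L+n*155.3-Rt.as_matrix()@np.array([.7,-.5,0])
    print('t',o['time'],'p',p.round(1),'sd',sd.round(2),'slide',(tgt-p).round(2),'rot',(Rt*R.inv()).as_rotvec(degrees=True).round(2),o['grip_width'],'F',o['contact_force'].round(1))
    tz=R.as_matrix()[:,2];f=p+R.as_matrix()@np.array([.7,-.5,75.3])-L
    print('foot dist',f@n,'lateral',np.linalg.norm(f-(f@n)*n),'tilt',np.degrees(np.arccos(-tz@n)))
E
python3 -c "
from m import *
report()"
```

```text
t 10.5333 p [ 491.6 -248.1  303.1] sd [0.11 0.22 0.06] slide [ 33.53 -11.13 -44.59] rot [-0.05 -0.45 -0.08] 25.45245292536625 F [-0.5  0.1 -2. ]
foot dist 136.73562732332866 lateral 4.886889987043729 tilt 0.4444924059834912
```

Call:
{"name": "servo_tool", "arguments": {"angular": [[0, -0.4, 0], [0, -0.4, 0], [0, -0.4, 0], [0, -0.4, 0], [0, -0.4, 0], [0, -0.4, 0], [0, -0.4, 0], [0, -0.4, 0]], "slide": [[4, -1, -5], [10, -3, -13], [17, -6, -23], [24, -8, -32], [30, -10, -40], [33.5, -11.1, -44.6], [33.5, -11.1, -44.6], [33.5, -11.1, -44.6]], "grip": [-1, -1, -1, -1, -1, -1, -1, -1]}}

```text
time: 11.25
tool_pos: [524.9, -259.7, 258.0]
tcp_rot: [2.777, 0.479, 2.155]
contact_force: [-0.3, -0.4, -1.1]
grip_width: 25.3
```

```bash
python3 -c "
from m import *
report()
c,o=snap('wrist','w9');snap('scene','s9');snap('side','d9')
R=Ro.from_euler('xyz',c['rpy']).as_matrix()
print(wproj(c,L),wproj(c,c['tp']+R@np.array([.7,-.5,75.3])))
"
```

```text
t 11.5 p [ 524.8 -259.8  258.9] sd [0.04 0.07 0.44] slide [ 0.29  0.61 -0.3 ] rot [-0.03 -0.02 -0.01] 25.344619134123977 F [ 0.7  0.8 -1.4]
foot dist 80.30750987173087 lateral 0.6376387445850508 tilt 0.03876019067096544
[317.33527303 180.92734992] [317.04383815 208.01487711]
```

View pics/w9.png

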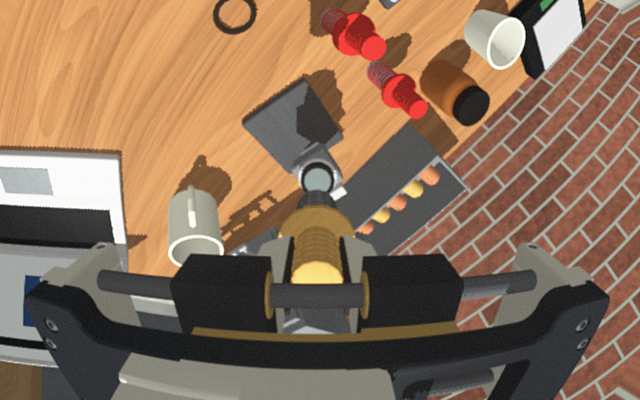

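Run:
```python
from h import *
c=load('s9.npz');d=load('d9.npz');w=load('w9.npz')
def mk(img,x0,x1,y0,y1,k,pts):
    a=cv2.resize(img[y0:y1,x0:x1],None,fx=k,fy=k,interpolation=cv2.INTER_CUBIC)
    for p in pts: cv2.circle(a,(int((p[0]-x0+.5)*k),int((p[1]-y0+.5)*k)),2,(255,0,255),-1)
    return a
R=Ro.from_euler('xyz',w['rpy']).as_matrix();T=w['tp']
pts=[T+R@np.array([.7,-.5,q]) for q in(75.3,15.3,9.3)]+[L,L+80*n]
A=mk(c['img'],235,315,80,180,4.8,[proj(c,p) for p in pts]);B=mk(d['img'],330,410,80,180,4.8,[proj(d,p) for p in pts])
cv2.imwrite('pics/m9.png',np.hstack([A,B]))
```

```text
(no output)
```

View pics/m9.png

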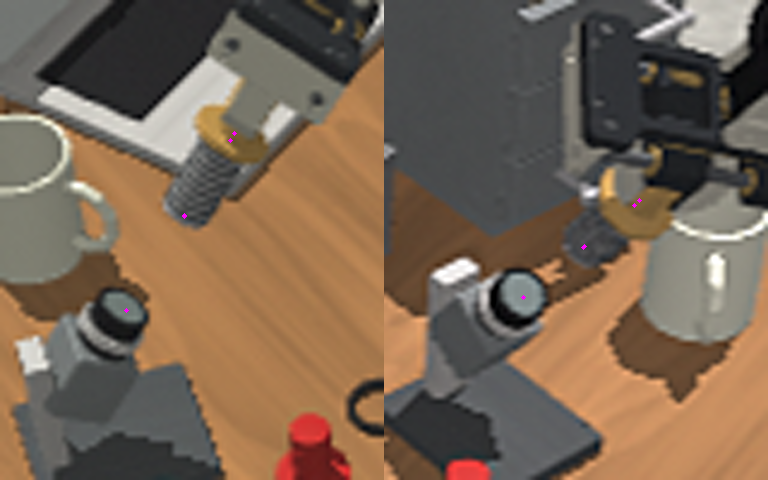

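Run:
```python
from h import *
c=load('s9.npz');d=load('d9.npz');w=load('w9.npz')
R=Ro.from_euler('xyz',w['rpy']).as_matrix();T=w['tp']
def mk(c,x0,x1,y0,y1,k):
    a=cv2.resize(c['img'][y0:y1,x0:x1],None,fx=k,fy=k,interpolation=cv2.INTER_CUBIC)
    B=np.linalg.svd(n[None])[2][1:]
    t=np.linspace(0,2*np.pi,60)
    def ring(o,r,u,v,col):
        X=np.array([((proj(c,o+r*(np.cos(q)*u+np.sin(q)*v))-[x0,y0]+.5)*k) for q in t]).astype(int)
        cv2.polylines(a,[X],True,col,1)
    o=T+R@np.array([.7,-.5,75.3]);ring(o,15.5,R[:,0],R[:,1],(255,0,255))
    o2=T+R@np.array([.7,-.5,9.3]);ring(o2,24,R[:,0],R[:,1],(255,0,255))
    ring(L,18,B[0],B[1],(0,255,0));return a
cv2.imwrite('pics/r9.png',np.hstack([mk(c,250,300,95,155,8),mk(d,345,395,105,165,8)]))
```

```text
(no output)
```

View pics/r9.png

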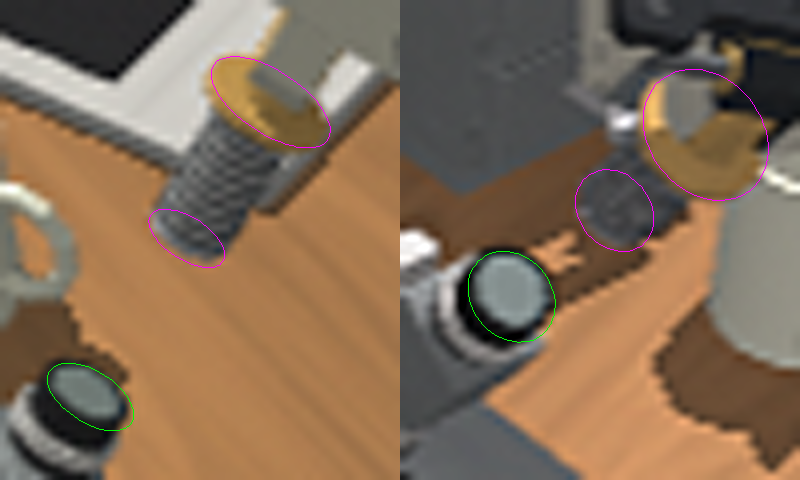

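Run:
```python
from h import *
w=load('w9.npz');R=Ro.from_euler('xyz',w['rpy']).as_matrix();T=w['tp'];print(R.round(2))
x0,x1,y0,y1,k=265,370,150,310,3.7*1.0
k=3.7
a=cv2.resize(w['img'][y0:y1,x0:x1],None,fx=k,fy=k,interpolation=cv2.INTER_CUBIC);b=a.copy()
t=np.linspace(0,2*np.pi,90);B=np.linalg.svd(n[None])[2][1:]
def ring(o,r,u,v,col):
    X=np.array([((wproj(w,o+r*(np.cos(q)*u+np.sin(q)*v))-[x0,y0]+.5)*k) for q in t]).astype(int);cv2.polylines(a,[X],True,col,1)
for q,r in((75.3,15.5),(15.3,24),(-32.7,13)): ring(T+R@np.array([.7,-.5,q]),r,R[:,0],R[:,1],(255,0,255))
ring(L,18,B[0],B[1],(0,255,0))
cv2.imwrite('pics/wr9.png',np.hstack([a,b]))
# depth on mesh pixels: lateral profile in tool frame
P=wcloud(w);l=(P-T)@R
m=(l[...,2]>18)&(l[...,2]<80)&(np.hypot(l[...,0],l[...,1])<26)
q=l[m];print(len(q))
for lo in range(15,80,10):
    s=q[(q[:,2]>=lo)&(q[:,2]<lo+10)]
    if len(s)>4:
        A=np.c_[2*s[:,:2],np.ones(len(s))]
        print(lo,len(s),'x range',np.percentile(s[:,0],[5,50,95]).round(1),'y',np.percentile(s[:,1],[2,50,98]).round(1), 'cx for r=15.5:',np.median(s[:,0]-np.sqrt(np.maximum(15.5**2-(s[:,1]+.5)**2,0))).round(2))
```

```text
[[-0.49  0.69  0.54]
 [ 0.74  0.65 -0.16]
 [-0.46  0.32 -0.83]]
513
35 107 x range [14.1 16.7 17.7] y [-11.5  -1.3   8.3] cx for r=15.5: 1.9
45 159 x range [10.3 16.1 17.7] y [-14.8  -1.3  11.8] cx for r=15.5: 2.0
55 142 x range [ 8.6 15.8 17.9] y [-15.   -0.6  13.1] cx for r=15.5: 1.97
65 105 x range [ 7.8 15.4 17.6] y [-15.2  -1.3  13.4] cx for r=15.5: 2.05
```

View pics/wr9.png

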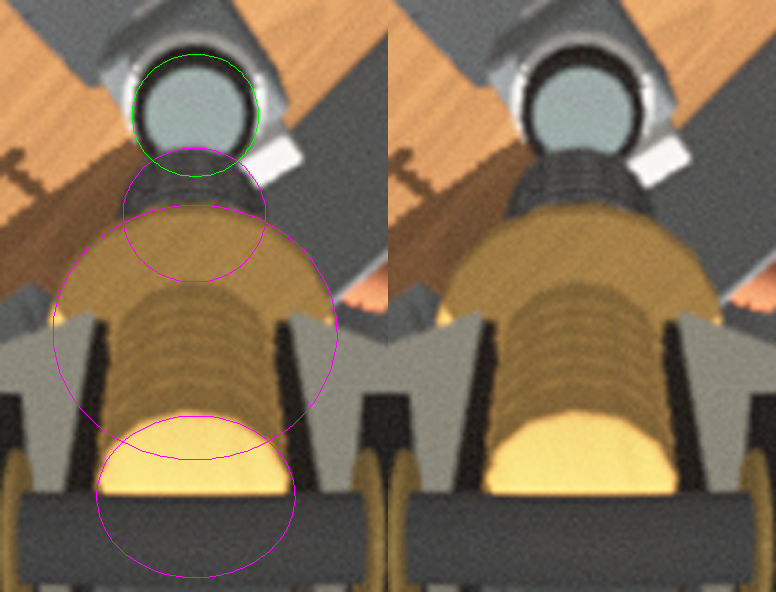

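The rings drawn from the computed pose match the foot, flange and grip outlines in the wrist view, and the mesh depth shows no tilt. I'll make one small centring correction and recheck.

Call:
{"name": "servo_tool", "arguments": {"angular": [[0, 0, 0], [0, 0, 0], [0, 0, 0], [0, 0, 0]], "slide": [[1, 0.4, 0], [1, 0.4, 0], [1, 0.4, 0], [1, 0.4, 0]], "grip": [-1, -1, -1, -1]}}

```text
time: 12.03
tool_pos: [525.8, -259.4, 258.6]
tcp_rot: [2.777, 0.48, 2.155]
contact_force: [0.5, -0.1, -1.6]
grip_width: 25.2
```

Run:
```python
from m import *
report()
c,o=snap('wrist','w10');P=wcloud(c);R=Ro.from_euler('xyz',c['rpy']).as_matrix();l=(P-c['tp'])@R
lc=(P-L)
s,_=snap('scene','s10');d,_=snap('side','d10')
cv2.imwrite('pics/f10.png',np.hstack([cv2.resize(s['img'][80:320,150:450],None,fx=1.3,fy=1.3),cv2.resize(d['img'][80:320,200:500],None,fx=1.3,fy=1.3)]))
a=load('scene0.npz')['img'].astype(int);print(o['dq'].round(3))
```

```text
t 12.2833 p [ 525.8 -259.4  258.5] sd [0.   0.02 0.02] slide [-0.66  0.17  0.02] rot [-0.05 -0.04 -0.01] 25.429415597885917 F [ 0.5  0.5 -1.3]
foot dist 79.60679508812326 lateral 0.4828579636754059 tilt 0.06479229701351935
[ 0.001 -0.001 -0.     0.    -0.    -0.001]
```

View pics/f10.png

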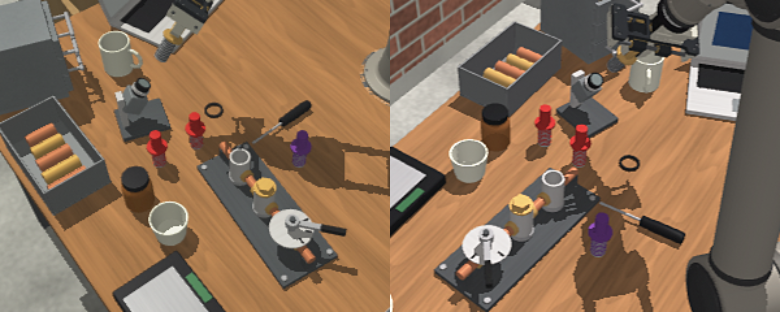

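Everything is in place: the valve is at half, the plug seated, the bystanders unmoved and the arm still. Handing in.

```bash
python3 -c "
from plant import bot
print(bot.close_job()); print(bot.get_obs()['time'])"
```

```text
the job is handed in; nothing more can be done
None
the job is handed in; nothing more can be done
```

I set the bleed valve to half open first, then drew the strainer straight up out of pot_a. It is now held still in front of the inspection camera. I handed the job in at about 12.3 s; no verdict is reported.

- **Valve:** after release the lever measured 129–130° azimuth (about 131° at one point), against 128.7° from the disc marks and 129.0° from the rig. That puts it roughly 1° from half open. I did not measure the angle again after lifting the strainer, but it still looks half open in the last pictures.
- **Strainer:** it is gripped at 25.4 mm. By the robot's own readings the foot is 79.6 mm from the glass, about 0.5 mm off the lens axis and tilted under 0.1°.
- **Surroundings:** no contact beyond a couple of newtons was read before the final hold. In the last pictures the plug is in its pot, and the camera and the other objects look undisturbed.
- **Disagreements:** the views differed by 1–2 mm on how the strainer sits sideways in the gripper, with the wrist depth about 1.3 mm from the wrist outline. I settled on a value in between, so true centring is good to about 1–2 mm.

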